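Fill the spacer tray and stack the emptied one

TASK

Three alike grey three-pocket trays lie on the repair table: one holds two tall white nylon spacers, one holds a single tall spacer and one is empty. Move the single spacer upright into the free pocket of the tray that holds two, then stack the tray you have just emptied squarely on top of the empty tray, right way up with its ends in line with those of the tray below. Leave the filled tray and the lower tray where they lie.

Things in the scene. Friction and masses are not known exactly. Their poses are not given: they have to be found in the camera images.
- lone_spacer: The single tall white nylon spacer: an upright round post, 22 mm diameter, 60 mm tall, about 25 g, standing loosely in an end pocket of the lone tray, so that 38 mm of it stand above the tray's rim. Origin: centre of its lower end; z along its axis, up.
- lone_tray: Grey tray 135 (x) x 54 (y) x 25 mm high, walls, floor and 2 full-height dividers 3 mm: a row of 3 open pockets, each 41 x 48 mm inside, centred at own x = -44, 0, +44 mm. Origin: centre of the flat underside, z up. Holds only the lone spacer, in its pocket at x = +44 mm. Loose, about 120 g; can be gripped across its 54 mm width.
- fuller_tray: Grey tray 135 (x) x 54 (y) x 25 mm high, walls, floor and 2 full-height dividers 3 mm: a row of 3 open pockets, each 41 x 48 mm inside, centred at own x = -44, 0, +44 mm. Origin: centre of the flat underside, z up. Two more such spacers sit fast in the pockets at x = -44 and 0, tops 63 mm above the underside; the end pocket at x = +44 mm is free. Loose, 200 g.
- empty_tray: Grey tray 135 (x) x 54 (y) x 25 mm high, walls, floor and 2 full-height dividers 3 mm: a row of 3 open pockets, each 41 x 48 mm inside, centred at own x = -44, 0, +44 mm. Origin: centre of the flat underside, z up. Empty, loose, 120 g. A tray stacked on it rests flat on its rim, underside 25 mm above this one's; they do not interlock.
Mind the look-alikes: they are no part of the job. Leave any green or pink look-alike of the fuller_tray alone.

How it is judged:
On the way, in this order (a step that is already met when the one before it is completed fails the run):
1. the lone spacer stands released in the free pocket of the fuller tray (x of lone_spacer in the frame of fuller_tray between 0.029 and 0.059 m and y of lone_spacer in the frame of fuller_tray between -0.018 and 0.018 m and z of lone_spacer in the frame of fuller_tray between -0.002 and 0.01 m and angle between lone_spacer's own z axis and vertical below 0.17 rad and linear speed of lone_spacer below 0.03 m/s and contact force between lone_spacer and the fingers below 0.05 N), for 0.2 s.
2. the emptied tray is stacked on the empty tray and released (horizontal distance between lone_tray and empty_tray below 0.015 m and z of lone_tray in the frame of empty_tray between 0.021 and 0.03 m and angle between the x axis of lone_tray and the x axis of empty_tray, either way round below 0.175 rad and angle between lone_tray's own z axis and vertical below 0.1 rad and linear speed of lone_tray below 0.03 m/s and contact force between lone_tray and the fingers below 0.05 N), for 0.2 s.
At the end, for the whole second after the job is handed in: The lone spacer stands upright (within 10 degrees) on the floor of the free end pocket of the fuller tray, and the emptied tray lies flat on top of the empty tray, centres within 15 mm and long axes within 10 degrees (either end first); both released and at rest (all of step 1 and all of step 2); the robot touches nothing.
It fails at once if the fuller tray is shifted by more than 30 mm or tipped (distance of fuller_tray from where it was at the start of the episode above 0.03 m or angle between fuller_tray's own z axis and vertical above 0.3 rad).
It fails at once if the empty tray is shifted by more than 30 mm (distance of empty_tray from where it was at the start of the episode above 0.03 m).
It also fails if it takes over 64 s, if anything falls off the work surface, if the arm or the gripper's body presses on something with over 40 N, if the wrist force passes 120 N, or if a joint passes its speed limit or range.

ROBOT

A 7-joint arm with a two-finger parallel gripper is mounted at the origin on the work surface. World frame = base frame: x ahead of the robot, y to its left, z up, the work surface at z = 0. Lengths are in m, angles in rad, forces in N, time in s.
With the tool pointing down it reaches from about 0.4 to 0.925 m from the base axis. Payload 4.1 kg.
Tool frame: the origin (TCP) lies between the finger pads; the fingertips stand 25 mm ahead of it and the grasp point (between the pads) lies 6 mm ahead of it (bot.finger_overhang is the z of the fingertips in the tool frame, in m); z points along the fingers, y is the line along which they close (so a half turn about z gives the same grasp; the last joint's range is limited). The gripper opens to 85 mm and grips with 20 to 120 N. Pads are 22 mm wide; open, the fingers measure 114 mm over their backs; the gripper's body (76 mm by 85 mm) begins 54 mm behind the grasp point. The pads swing forward as they close: fully open they stand 13 mm farther back than shut.
Start: joints at [-1.262, 0.398, 0.045, 1.537, -0.019, 1.207, -0.051], TCP at [0.258, 0.597, 0.256] pointing down, gripper open.
Joint ranges: [-2.82, 2.82], [-0.49, 2.23], [-1.37, 1.46], [0, 2.46], [-1.36, 4.5], [0.23, 2], [-2.94, 2.94]. Speed limits (rad/s): [2.57, 2.57, 3.14, 3.14, 3.14, 3.14, 3.14].

INTERFACE

Orientations are given as a 3x3 rotation matrix whose columns are the frame's x, y, z axes.
In Python, from plant import status, get_image, bot gives the robot as it stands. The module is installed in compiled form; this text tells all that it offers.
- The arm moves only by the tool carry_out, never from a script. Its argument "series" is a list of rows, each a list of 5 numbers: the finger opening in m, from 0 to 0.0854, then the shift along the tool's x, y, z in m, then the turn about the tool's z in rad. In form: [[grip, x, y, z, twist], ...]. A call has 1 to 8 rows; each row shifts and turns the commanded pose from where the row before left it, along the tool's axes as they then stand; what a row does not reach is not made up. A row lasts 1/8 s, in which the tool goes at most 62.5 mm and 10.7 degrees, less where a joint would pass 70% of its speed; a pose out of reach is approached as far as the arm can. A call with a gripper value outside its range is refused whole. The fingers move at their own pace and stop on an object; "grip_force" is the grip in N (left out, the last holds). Time passes only in rows, so rows that do not move let the fingers close. It gives the time, the measured TCP pose, the force, the opening and the grip force at its end, in the units of the state.
- status.get_state(): the state, without advancing time (a new reading comes with each control period).
- get_image(name): name is "scene" or "top" or "wrist"; returns a dict with "pixels" (384x512x3 uint8, red, green, blue), "range_z" (384x512 float32, m along the optical axis (not along the pixel's ray), 0 where there is no reading), "fx", "fy", "cx", "cy" (pixels), "world_to_cam" (4x4, takes a point from world to camera coordinates); the wrist camera has in their place "tool_from_camera" (4x4, takes a point from camera to tool coordinates, whose origin is the TCP and whose axes are the flange's). Camera axes: x right, y up, looking along -z (the intrinsics and any distortion apply to the point x, -y, -z); pixel columns grow to the right and rows downward; lengths in m; the calibration is good to about 2 mm. A picture is of the moment at which its call begins: read the wrist's pose just before it.
- bot.job_done(): hands the job in; it is judged then, once.
The state is a dict: "time_s": time; "qpos": joint angles; "qd": joint speeds; "joint_efforts": joint torques, N m; "tool_pos": TCP position; "tool_rot": TCP orientation; "ft_force": force on the tool from outside, world axes, zero at the start; "ft_torque": the same for the moment, N m; "width": opening from 0.0 (shut) to 1.0 (fully open); "finger_force": force on a finger pad.
Only numpy, scipy, OpenCV 4.12 (cv2) and the standard library are available. Lean on these libraries where they do the work, as an engineer would, in place of code of your own. Each camera call takes 0.05 s, during which the arm holds its last target. There are 200 camera calls.

## Working session

There is one attempt and no reset: what is moved stays moved. The work goes in short steps, Python scripts to look and compute and a tool call to move; the robot and the scene stay as the last step left them, time stands still between calls to the robot, and variables do not carry over. Pictures are saved under pics/ and viewed, at most 10 in all, crops included, and the job is handed in when it is done.

Besides the shell and the picture viewer there is one more tool, called after "Call:" as name(argument=value, ...), one argument or row to a line, values as JSON. carry_out: Moves the arm, as the interface text tells. Its arguments: {"type":"object","properties":{"series":{"type":"array"},"grip_force":{"type":"number"}},"required":["series"]}

```bash
mkdir -p pics
python3 - <<'E'
from plant import status,get_image,bot
import cv2,numpy as np
s=status.get_state();print(s['tool_pos'],s['tool_rot'],s['time_s'],bot.finger_overhang)
for n in("scene","top"):
    d=get_image(n);np.savez(f"{n}.npz",**d)
    cv2.imwrite(f"pics/{n}0.png",d["pixels"][:,:,::-1]);print(n,d["world_to_cam"].round(3).tolist(),d["fx"],d["cx"],d["cy"], [k for k in d])
E
```

```text
[0.25754007 0.59616066 0.25526826] [[-9.18053595e-01  3.96455830e-01 -6.10283565e-04]
 [ 3.96456261e-01  9.18051746e-01 -1.85059947e-03]
 [-1.73409057e-04 -1.94090024e-03 -9.99998101e-01]] 0.0 0.025
scene [[-0.687, 0.727, -0.003, 0.33], [-0.469, -0.44, 0.766, 0.221], [0.555, 0.527, 0.643, -1.315], [0.0, 0.0, 0.0, 1.0]] 421.8405769290492 253.9027521826827 191.36365547624115 ['pixels', 'range_z', 'fx', 'fy', 'cx', 'cy', 'world_to_cam']
top [[-0.009, -1.0, 0.0, 0.021], [0.98, -0.008, 0.197, -0.509], [-0.197, 0.002, 0.98, -0.954], [0.0, 0.0, 0.0, 1.0]] 370.91736261897984 251.15001586654998 188.29654028400267 ['pixels', 'range_z', 'fx', 'fy', 'cx', 'cy', 'world_to_cam']
```

View pics/top0.png

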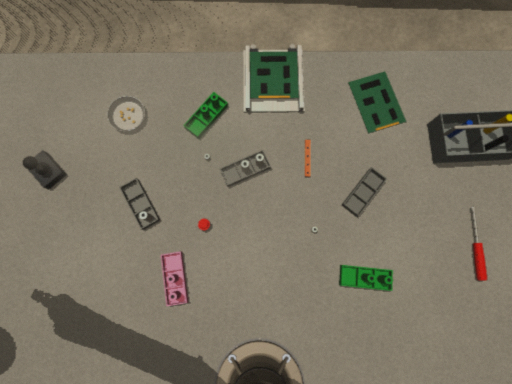

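View pics/scene0.png

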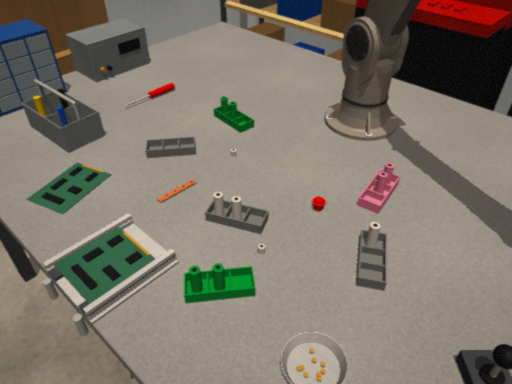

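The top view shows the lone tray at about (140,204) with its spacer at (144,216). The fuller tray is at (246,168), with its free pocket at about (230,174), and the empty tray is at (364,192). The scene view agrees, and the green and pink trays are the look-alikes to leave alone.

```bash
cat > h.py <<'E'
import numpy as np,cv2
from plant import status,get_image,bot
def pts(d,T):  # T cam->world; world point of each pixel from range
    v,u=np.mgrid[:384,:512];z=d["range_z"]
    c=np.stack([(u-d["cx"])/d["fx"]*z,-(v-d["cy"])/d["fy"]*z,-z],-1)
    return c@T[:3,:3].T+T[:3,3]
def ray(d,T,u,v,h): # pixel onto the plane z=h
    r=T[:3,:3]@np.array([(u-d["cx"])/d["fx"],-(v-d["cy"])/d["fy"],-1]);o=T[:3,3]
    return o+r*(h-o[2])/r[2]
def top():
    d=get_image("top");return d,np.linalg.inv(d["world_to_cam"])
def wrist():
    s=status.get_state();d=get_image("wrist")
    W=np.eye(4);W[:3,:3]=s["tool_rot"];W[:3,3]=s["tool_pos"]
    return d,W@d["tool_from_camera"],s
def grey(d):
    p=d["pixels"].astype(int);return (p.max(-1)-p.min(-1)<28)
def rects(P,m,lo=.015,hi=.032,amin=.002):
    """rim points in world -> min area rects"""
    k=m&(P[...,2]>lo)&(P[...,2]<hi)
    k=cv2.morphologyEx(k.astype(np.uint8),cv2.MORPH_CLOSE,np.ones((3,3)))
    n,l,st,_=cv2.connectedComponentsWithStats(k)
    out=[]
    for i in range(1,n):
        if st[i,4]<40: continue
        q=P[(l==i)&(P[...,2]>lo)&(P[...,2]<hi)]
        (x,y),(w,h),a=cv2.minAreaRect((q[:,:2]*1000).astype(np.float32))
        if w<h: w,h,a=h,w,a-90
        out.append((x,y,w,h,a,np.median(q[:,2])*1000,st[i,:5].tolist()))
    return out
E
python3 - <<'E'
from h import *
d,T=top();P=pts(d,T)
for r in rects(P,grey(d)):
    if 90<r[2]<190 and 30<r[3]<90: print(np.round(r[:6],1),r[6])
for u,v in((144,216),(245,163),(260,158)): 
    R=P[v-12:v+13,u-12:u+13];px=d["pixels"][v-12:v+13,u-12:u+13]
    k=(R[...,2]>.05)&(R[...,2]<.075);print(k.sum(),R[k].mean(0).round(4),R[...,2].max().round(3))
print(P[200,300],P[192:196,200:204,2].std())
d=get_image("wrist");print(d["tool_from_camera"].round(3),d["fx"],d["cx"],d["cy"])
E
```

```text
[574.8 597.2  92.3  65.5  43.   29.7] [30, 151, 35, 38, 560]
[575.7  32.8 135.1  55.6 -66.4  23.5] [220, 150, 51, 36, 277]
[ 504.4 -300.4  137.1   54.4  -39.4   23.1] [343, 168, 44, 49, 297]
[476.1 328.2 136.2  55.2  29.7  23.7] [119, 178, 40, 52, 343]
61 [0.4373 0.3003 0.0627] 1.036
67 [0.5773 0.0278 0.0618] 1.036
61 [ 0.5898 -0.0039  0.0619] 1.036
[ 0.48546211 -0.12233204 -0.00488372] 0.001348568929258671
[[-0.001  0.951  0.309  0.078]
 [ 1.     0.001 -0.    -0.   ]
 [-0.001  0.309 -0.951 -0.118]
 [ 0.     0.     0.     1.   ]] 341.8901721118433 261.7817164218537 191.44047744540626
```

Call:
carry_out(
  series=[
    [0.085,-0.035,-0.025,0.012,0],
    [0.085,-0.035,-0.025,0.012,0],
    [0.085,-0.035,-0.025,0.012,0],
    [0.085,-0.035,-0.025,0.012,0],
    [0.085,-0.035,-0.025,0.012,0],
    [0.085,-0.035,-0.025,0.012,0],
    [0.085,-0.035,-0.025,0.012,0],
    [0.085,-0.035,-0.025,0.012,0],
  ],
  grip_force=30,
)

```text
time_s: 1.2
tool_pos: [0.4361, 0.3009, 0.16]
tool_rot: [[-0.918, 0.396, 0.0], [0.396, 0.918, 0.0], [-0.0, 0.0, -1.0]]
ft_force: [1.4, -0.6, -0.6]
width: 1.0
finger_force: 0.0
```

Call:
carry_out(
  series=[
    [0.085,0,0,0,0.15],
    [0.085,0,0,0,0.15],
    [0.085,0,0,0,0.15],
    [0.085,0,0,0,0.15],
    [0.085,0,0,0,0.15],
    [0.085,0,0,0,0],
  ],
)

```text
time_s: 1.95
tool_pos: [0.4354, 0.3021, 0.1602]
tool_rot: [[-0.403, 0.915, -0.0], [0.915, 0.403, -0.0], [-0.0, -0.0, -1.0]]
ft_force: [-0.4, -0.2, 0.5]
width: 0.994
finger_force: 0.0
```

```bash
cat >> h.py <<'E'
def to(x,y,z,yaw): # move needed, tool axes; yaw = wanted world angle of tool y, deg (mod 180)
    s=status.get_state();R=s["tool_rot"];p=np.array(s["tool_pos"])
    a=np.degrees(np.arctan2(R[1,1],R[0,1]));t=(a-yaw+90)%180-90
    b=np.radians(yaw if abs((a-yaw+180)%360-180)<90 else yaw+180)
    y_=np.array([np.cos(b),np.sin(b),0]);z_=np.array([0,0,-1.]);D=np.array([x,y,z])-p
    print("tcp",p.round(4),"yaw",a.round(2),"twist",np.radians(t).round(3),"shift now-axes",(R.T@D).round(4),"after-twist",np.round([D@np.cross(y_,z_),D@y_,-D[2]],4),"t",s["time_s"],"w",s["width"],"f",s["finger_force"],np.round(s["ft_force"],1),"q",np.round(s["qpos"],2))
E
python3 - <<'E'
from h import *
d,T,s=wrist();P=pts(d,T)
cv2.imwrite("pics/w1.png",d["pixels"][:,:,::-1])
k=(P[...,2]>.055)&(P[...,2]<.075)&(np.hypot(P[...,0]-.437,P[...,1]-.3)<.04)
v,u=np.nonzero(k);print(k.sum(),u.mean(),v.mean(),np.median(P[k],0))
(a,b),r=cv2.minEnclosingCircle((P[k][:,:2]*1000).astype(np.float32));print("circ",a,b,r)
to(a/1000,b/1000,.058,23.6)
for r in rects(P,grey(d)): print(np.round(r[:6],1),r[6])
E
```

```text
847 263.4557260920897 202.26564344746163 [0.4362564  0.30377648 0.06324586]
circ 436.56439208984375 302.4411315917969 11.106621742248535
tcp [0.4354 0.3021 0.1603] yaw 23.82 twist 0.004 shift now-axes [-0.0002  0.0012  0.1023] after-twist [-0.0002  0.0012  0.1023] t 2.0 w 0.9963526400796873 f 0.0 [-1.1 -0.3  0.7] q [-0.95  0.29  0.31  1.94 -0.11  0.93 -0.17]
[475.6 328.5 135.7  54.8  29.8  24. ] [231, 131, 182, 88, 3799]
[434.7 308.6  21.2   9.2  20.7  24. ] [250, 171, 28, 16, 148]
```

View pics/w1.png

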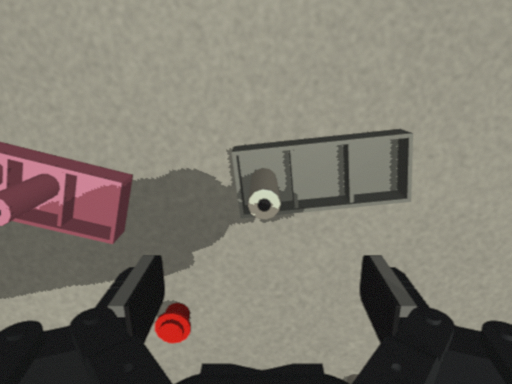

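The wrist view shows the spacer top at (263,203). The enclosing circle has radius 11.1 mm, as it should, so I'll descend and grip.

Call:
carry_out(
  series=[
    [0.085,0,0.001,0.025,0],
    [0.085,0,0,0.03,0],
    [0.085,0,0,0.03,0],
    [0.085,0,0,0.017,0],
    [0.085,0,0,0,0],
    [0.015,0,0,0,0],
    [0.015,0,0,0,0],
    [0.015,0,0,0,0],
  ],
  grip_force=30,
)

```text
time_s: 3.0
tool_pos: [0.4369, 0.3029, 0.0591]
tool_rot: [[-0.402, 0.916, 0.001], [0.916, 0.402, 0.001], [0.001, 0.002, -1.0]]
ft_force: [-0.3, 0.2, -0.7]
width: 0.37
finger_force: 0.0
```

Call:
carry_out(
  series=[
    [0.015,0,0,0,0],
    [0.015,0,0,0,0],
    [0.015,0,0,0,0],
  ],
)

```text
time_s: 3.38
tool_pos: [0.4367, 0.3028, 0.059]
tool_rot: [[-0.401, 0.916, 0.001], [0.916, 0.401, 0.001], [0.001, 0.001, -1.0]]
ft_force: [-1.1, -1.0, 5.5]
width: 0.247
finger_force: 29.5
```

Call:
carry_out(
  series=[
    [0.015,0,0,-0.02,0],
    [0.015,0,0,-0.04,0],
    [0.015,0,0,-0.04,0],
    [0.015,-0.03,0.002,0,0],
    [0.015,-0.045,0.003,0,0],
    [0.015,-0.045,0.003,0,0],
    [0.015,-0.045,0.003,0,0],
    [0.015,-0.045,0.003,0,0],
  ],
)

```text
time_s: 4.38
tool_pos: [0.5339, 0.1146, 0.1581]
tool_rot: [[-0.402, 0.916, -0.0], [0.916, 0.402, 0.0], [0.0, -0.0, -1.0]]
ft_force: [0.1, -0.0, -0.0]
width: 0.247
finger_force: 29.4
```

Call:
carry_out(
  series=[
    [0.015,-0.03,0.003,0,0],
    [0.015,-0.02,0.002,0,0],
    [0.015,0,0,0,0],
    [0.015,0,0,0,0],
  ],
)

```text
time_s: 4.88
tool_pos: [0.5576, 0.0732, 0.1579]
tool_rot: [[-0.402, 0.915, -0.001], [0.915, 0.402, 0.001], [0.001, -0.001, -1.0]]
ft_force: [-0.1, 0.4, 0.3]
width: 0.244
finger_force: 29.4
```

Run:
```python
from h import *
to(.5581,.0731,.059,23.6)
d,T,s=wrist();P=pts(d,T)
cv2.imwrite("pics/w2.png",d["pixels"][:,:,::-1])
for r in rects(P,grey(d)): print(np.round(r[:6],1),r[6])
d,T=top();P=pts(d,T)
for r in rects(P,grey(d)):
    if 90<r[2]<190 and 30<r[3]<90: print(np.round(r[:6],1),r[6])
```

```text
tcp [0.5576 0.0732 0.1579] yaw 23.73 twist 0.002 shift now-axes [-0.0004  0.0005  0.0989] after-twist [-0.0003  0.0005  0.0989] t 4.875 w 0.2443321274683847 f 29.440545737743378 [-0.1  0.4  0.3] q [-0.54  0.37  0.41  1.86 -0.18  0.95  0.37]
[610.2 142.5  15.2  15.2  16.   18.3] [352, 121, 22, 21, 360]
[562.6  62.1  73.1  54.1 -66.4  24.5] [226, 155, 72, 86, 1684]
[792.9  19.4  88.   25.5  -0.   25.7] [432, 308, 80, 51, 1437]
[ 401.3 -155.2   16.1   12.9  -77.5   17.8] [0, 329, 16, 16, 203]
[ 8.330e+02  1.120e+01  1.665e+02  3.530e+01 -4.000e-01  2.970e+01] [246, 56, 13, 55, 200]
[575.  597.2  92.3  65.9  43.1  29.8] [29, 151, 36, 38, 567]
[ 504.6 -300.1  136.7   54.6  -39.8   22.8] [343, 168, 44, 49, 309]
[476.3 327.9 136.2  54.7  29.6  23.4] [119, 178, 40, 52, 321]
[ 72.2 -15.4 143.6  32.4  89.3  20.6] [237, 351, 57, 16, 279]
```

View pics/w2.png

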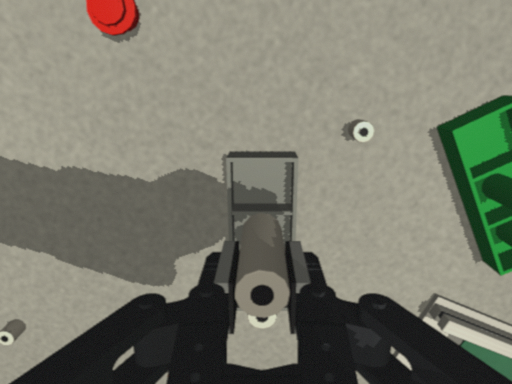

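The wrist view shows the free pocket at (262,180). The tray's near end computes to (548, 96) mm, against (549, 95) mm predicted from the top view. The spacer hangs upright, so I'll lower it and release.

Call:
carry_out(
  series=[
    [0.015,0,0,0.025,0],
    [0.015,0,0,0.03,0],
    [0.015,0,0,0.025,0],
    [0.015,0,0,0.012,0],
    [0.015,0,0,0.006,0],
    [0.015,0,0,0,0],
    [0.015,0,0,0,0],
  ],
)

```text
time_s: 5.85
tool_pos: [0.5589, 0.0721, 0.0612]
tool_rot: [[-0.401, 0.916, 0.002], [0.916, 0.401, 0.001], [-0.0, 0.002, -1.0]]
ft_force: [0.0, 0.0, -0.6]
width: 0.246
finger_force: 29.4
```

Call:
carry_out(
  series=[
    [0.04,0,0,0,0],
    [0.05,0,0,0,0],
    [0.07,0,0,0,0],
    [0.07,0,0,0,0],
    [0.07,0,0,-0.02,0],
    [0.07,0,0,-0.04,0],
    [0.07,0,0,-0.045,0],
    [0.085,0,0,0,0],
  ],
)

```text
time_s: 6.85
tool_pos: [0.5609, 0.0722, 0.169]
tool_rot: [[-0.401, 0.916, 0.008], [0.916, 0.401, 0.002], [-0.001, 0.008, -1.0]]
ft_force: [-1.2, 0.8, -0.7]
width: 0.993
finger_force: 0.0
```

Run:
```python
from h import *
to(.4756,.3285,.16,119.7)
d,T,s=wrist();P=pts(d,T)
cv2.imwrite("pics/w3.png",d["pixels"][:,:,::-1])
k=(P[...,2]>.055)&(P[...,2]<.075)&(np.hypot(P[...,0]-.558,P[...,1]-.073)<.025)
(a,b),r=cv2.minEnclosingCircle((P[k][:,:2]*1000).astype(np.float32));print("circ",a,b,r,np.median(P[k][:,2]))
for r in rects(P,grey(d)): print(np.round(r[:6],1),r[6])
```

```text
tcp [0.5609 0.0722 0.169 ] yaw 23.66 twist 1.465 shift now-axes [0.269  0.0246 0.0089] after-twist [ 0.0529 -0.2649  0.009 ] t 6.85 w 0.9930089892212798 f 0.0 [-1.2  0.8 -0.7] q [-0.55  0.35  0.42  1.85 -0.18  0.96  0.37]
circ 558.88916015625 71.92192840576172 10.922652244567871 0.0631963389262854
[609.9 142.6  15.5  14.8  22.8  18.3] [343, 116, 21, 20, 332]
[575.1  33.4 135.4  54.1 -66.4  24.6] [222, 149, 70, 152, 2432]
[556.5  78.6  20.4   7.5  18.9  23.9] [245, 167, 26, 14, 134]
[571.9  38.8  21.4  10.   29.   23.9] [244, 215, 26, 18, 191]
[590.   -1.6  21.6  10.1  26.2  25.9] [245, 264, 25, 15, 187]
[ 7.814e+02  2.700e+01  6.480e+01  9.400e+00 -2.000e-01  2.420e+01] [426, 296, 61, 34, 644]
[ 396.5 -152.7   15.1    6.1   53.9   17.6] [0, 321, 15, 10, 81]
```

View pics/w3.png

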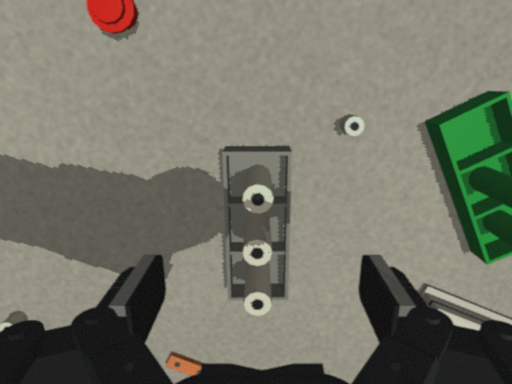

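The view shows all three posts in line at (258,198), (257,253) and (257,303). The moved spacer's top is at 63.2 mm, which means it is seated on the floor. The tray is in place, so next I go to the lone tray.

Call:
carry_out(
  series=[
    [0.085,0.025,0.003,0,0],
    [0.085,0.045,0.004,0,0],
    [0.085,0.045,0.004,0,0],
    [0.085,0.045,0.004,0,0],
    [0.085,0.045,0.004,0,0],
    [0.085,0.04,0.003,0,0],
    [0.085,0.024,0.003,0.01,0],
    [0.085,0,0,0,-0.168],
  ],
)

```text
time_s: 7.9
tool_pos: [0.4708, 0.3299, 0.1526]
tool_rot: [[-0.556, 0.831, -0.003], [0.831, 0.556, -0.002], [-0.0, -0.004, -1.0]]
ft_force: [0.4, -0.8, -0.3]
width: 0.995
finger_force: 0.0
```

Call:
carry_out(
  series=[
    [0.085,0,0,0,-0.168],
    [0.085,0,0,0,-0.168],
    [0.085,0,0,0,-0.168],
    [0.085,0,0,0,-0.168],
    [0.085,0,0,0,-0.168],
    [0.085,0,0,0,-0.168],
    [0.085,0,0,0,-0.168],
    [0.085,0,0,0,-0.168],
  ],
)

```text
time_s: 8.9
tool_pos: [0.4729, 0.3269, 0.1534]
tool_rot: [[-0.936, -0.351, -0.002], [-0.351, 0.936, -0.002], [0.003, -0.001, -1.0]]
ft_force: [-0.0, 0.8, -0.7]
width: 0.995
finger_force: 0.0
```

Call:
carry_out(
  series=[
    [0.085,0,0,0,-0.164],
    [0.085,0,0,0,0],
    [0.085,0,0,0,0],
  ],
)

```text
time_s: 9.28
tool_pos: [0.473, 0.3276, 0.1544]
tool_rot: [[-0.87, -0.493, -0.001], [-0.493, 0.87, -0.001], [0.001, -0.0, -1.0]]
ft_force: [0.0, -0.2, 0.0]
width: 0.995
finger_force: 0.0
```

Run:
```python
from h import *
d,T,s=wrist();P=pts(d,T)
for r in rects(P,grey(d)): print(np.round(r[:6],1),r[6])
to(.4756,.3285,.028,119.7)
```

```text
[475.9 328.4 135.7  54.2  29.7  24.5] [223, 101, 78, 171, 3536]
tcp [0.473  0.3279 0.1546] yaw 119.56 twist -0.002 shift now-axes [-0.0027 -0.0007  0.1266] after-twist [-0.0025 -0.0007  0.1266] t 9.325 w 0.9950597466620232 f 0.0 [ 0.9 -0.3 -0.4] q [-0.67  0.36 -0.01  1.83  0.01  0.95  1.4 ]
```

Call:
carry_out(
  series=[
    [0.085,-0.003,-0.001,0.03,0],
    [0.085,0,0,0.035,0],
    [0.085,0,0,0.035,0],
    [0.085,0,0,0.018,0],
    [0.085,0,0,0.008,0],
    [0.085,0,0,0,0],
  ],
)

```text
time_s: 10.07
tool_pos: [0.4765, 0.3293, 0.0296]
tool_rot: [[-0.869, -0.495, 0.0], [-0.495, 0.869, 0.0], [-0.001, 0.0, -1.0]]
ft_force: [-0.1, -0.6, 0.6]
width: 0.996
finger_force: 0.0
```

Call:
carry_out(
  series=[
    [0.06,0,0,0,0],
    [0.06,0,0,0,0],
    [0.045,0,0,0,0],
    [0.045,0,0,0,0],
    [0.045,0,0,0,0],
    [0.045,0,0,0,0],
  ],
  grip_force=50,
)

```text
time_s: 10.82
tool_pos: [0.477, 0.3295, 0.0305]
tool_rot: [[-0.869, -0.495, 0.002], [-0.495, 0.869, 0.001], [-0.002, 0.0, -1.0]]
ft_force: [-1.1, -0.1, 5.9]
width: 0.617
finger_force: 54.3
```

Call:
carry_out(
  series=[
    [0.045,0,0,-0.015,0],
    [0.045,0,0,-0.03,0],
    [0.045,0,0,-0.045,0],
    [0.045,0,0,-0.04,0],
    [0.045,0,0,0,0.1],
    [0.045,0,0,0,0.15],
    [0.045,0,0,0,0.15],
    [0.045,0,0,0,0.15],
  ],
)

```text
time_s: 11.82
tool_pos: [0.4759, 0.3288, 0.1598]
tool_rot: [[-0.999, 0.037, -0.0], [0.037, 0.999, 0.0], [0.0, 0.0, -1.0]]
ft_force: [0.4, 0.2, -1.0]
width: 0.617
finger_force: 53.5
```

Call:
carry_out(
  series=[
    [0.045,0,0,0,0.15],
    [0.045,0,0,0,0.15],
    [0.045,0,0,0,0.15],
    [0.045,0,0,0,0.15],
    [0.045,0,0,0,0.058],
    [0.045,0,0,0,0],
    [0.045,0,0,0,0],
  ],
)

```text
time_s: 12.7
tool_pos: [0.476, 0.329, 0.1595]
tool_rot: [[-0.772, 0.636, -0.0], [0.636, 0.772, 0.0], [0.0, 0.0, -1.0]]
ft_force: [-0.5, -0.2, -1.1]
width: 0.622
finger_force: 53.5
```

Run:
```python
from h import *
to(.5045,-.3003,.16,50.4)
d,T,s=wrist();P=pts(d,T)
cv2.imwrite("pics/w4.png",d["pixels"][:,:,::-1])
h=s["tool_pos"][2]
for r in rects(P,grey(d),h-.03,h+.015): print(np.round(r[:6],1),r[6])
```

```text
tcp [0.476  0.329  0.1595] yaw 50.54 twist 0.002 shift now-axes [-0.422  -0.4678 -0.0006] after-twist [-0.4231 -0.4667 -0.0005] t 12.7 w 0.622399366866087 f 53.54656755924225 [-0.5 -0.2 -1.1] q [-0.86  0.37  0.22  1.82 -0.1   0.96  0.29]
[474.6 330.1 133.7  80.6 -39.5 133.3] [151, 105, 222, 265, 38849]
```

View pics/w4.png

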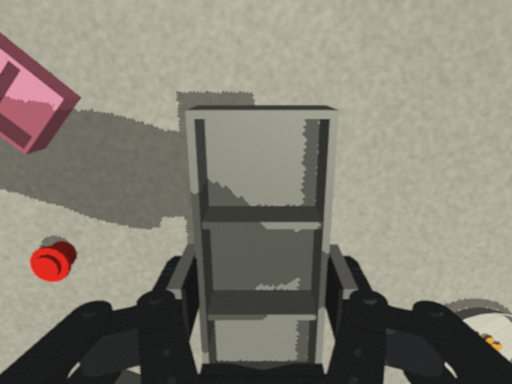

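The tray hangs level and square in the gripper, with its far rim at about rows 107–115 and columns 187–337. I'll carry it to the empty tray.

Call:
carry_out(
  series=[
    [0.045,-0.01,-0.009,0,0],
    [0.045,-0.031,-0.0345,0,0],
    [0.045,-0.031,-0.0345,0,0],
    [0.045,-0.031,-0.0345,0,0],
    [0.045,-0.031,-0.0345,0,0],
    [0.045,-0.031,-0.0345,0,0],
    [0.045,-0.031,-0.0345,0,0],
    [0.045,-0.031,-0.0345,0,0],
  ],
)

```text
time_s: 13.75
tool_pos: [0.4915, -0.0112, 0.1595]
tool_rot: [[-0.771, 0.637, 0.0], [0.637, 0.771, 0.0], [-0.0, 0.0, -1.0]]
ft_force: [0.7, -0.5, -1.6]
width: 0.621
finger_force: 53.5
```

Call:
carry_out(
  series=[
    [0.045,-0.031,-0.0345,0,0],
    [0.045,-0.031,-0.0345,0,0],
    [0.045,-0.031,-0.0345,0,0],
    [0.045,-0.031,-0.0345,0,0],
    [0.045,-0.031,-0.0345,0,0],
    [0.045,-0.031,-0.0345,0,0],
    [0.045,-0.01,-0.0095,0,0],
    [0.045,0,0,0,0],
  ],
)

```text
time_s: 14.75
tool_pos: [0.5045, -0.3014, 0.1592]
tool_rot: [[-0.77, 0.638, -0.001], [0.638, 0.77, 0.0], [0.001, -0.0, -1.0]]
ft_force: [-0.1, 0.6, -1.9]
width: 0.626
finger_force: 53.5
```

Run:
```python
from h import *
d,T,s=wrist();P=pts(d,T)
h=s["tool_pos"][2]
for r in rects(P,grey(d)): print("low",np.round(r[:6],1),r[6])
for r in rects(P,grey(d),h-.032,h-.015): print("held",np.round(r[:6],1),r[6])
cv2.imwrite("pics/w5.png",d["pixels"][:,:,::-1])
to(.5045,-.3003,.056,50.4)
```

```text
low [ 454.7 -259.4   53.6    6.    49.9   25.3] [225, 96, 76, 9, 425]
held [ 4.515e+02 -2.578e+02  5.380e+01  3.000e-01  5.030e+01  1.365e+02] [192, 105, 140, 3, 405]
held [ 470.5 -273.4   48.8   40.1   50.1  132.2] [199, 119, 126, 98, 11728]
held [ 505.4 -302.4   48.5   38.5   50.4  132.2] [205, 229, 114, 78, 8386]
held [ 540.3 -331.4   48.5   36.8   49.8  131.9] [210, 320, 104, 50, 4617]
tcp [ 0.505  -0.2997  0.159 ] yaw 50.48 twist 0.001 shift now-axes [-0.0002 -0.0009  0.103 ] after-twist [-0.     -0.0008  0.103 ] t 14.8 w 0.6209548277976229 f 53.510311245918274 [ 0.6  0.2 -0.5] q [ 0.08  0.42  0.49  1.81 -0.23  0.98  1.55]
```

View pics/w5.png

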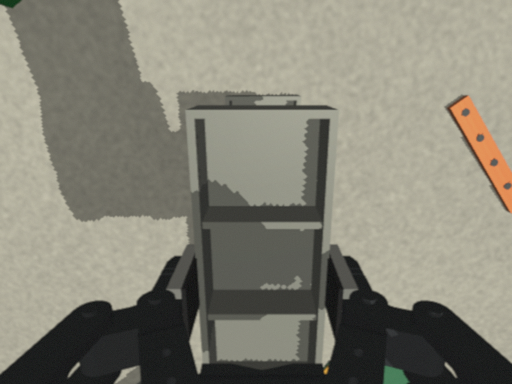

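Only the lower tray's far end shows, at (263,100). It is centred on the held tray's end, and the two computed centres agree to about 1 mm. I'll lower it.

Call:
carry_out(
  series=[
    [0.045,0,0,0.025,0],
    [0.045,0,0,0.03,0],
    [0.045,0,0,0.025,0],
    [0.045,0,0,0.013,0],
    [0.045,0,0,0.006,0],
    [0.045,0,0,0.003,0],
    [0.045,0,0,0.001,0],
    [0.045,0,0,0,0],
  ],
)

```text
time_s: 15.8
tool_pos: [0.5057, -0.3006, 0.0568]
tool_rot: [[-0.771, 0.636, 0.001], [0.636, 0.771, -0.0], [-0.001, 0.0, -1.0]]
ft_force: [0.2, -0.1, -1.7]
width: 0.619
finger_force: 53.6
```

Call:
carry_out(
  series=[
    [0.045,0,0,0.001,0],
    [0.045,0,0,0,0],
  ],
)

```text
time_s: 16.05
tool_pos: [0.5056, -0.3006, 0.0555]
tool_rot: [[-0.771, 0.636, 0.001], [0.636, 0.771, -0.0], [-0.001, 0.0, -1.0]]
ft_force: [-0.0, 0.2, -0.2]
width: 0.62
finger_force: 53.7
```

Call:
carry_out(
  series=[
    [0.056,0,0,0,0],
    [0.062,0,0,0,0],
    [0.085,0,0,0,0],
    [0.085,0,0,0,0],
    [0.085,0,0,0,0],
    [0.085,0,0,-0.015,0],
    [0.085,0,0,-0.04,0],
    [0.085,0,0,-0.05,0],
  ],
)

```text
time_s: 17.05
tool_pos: [0.5048, -0.3002, 0.1616]
tool_rot: [[-0.771, 0.636, -0.001], [0.636, 0.771, 0.0], [0.001, -0.0, -1.0]]
ft_force: [1.2, -0.3, -0.2]
width: 0.998
finger_force: 0.0
```

Call:
carry_out(
  series=[
    [0.085,-0.03,0,0,0],
    [0.085,0,0,0,0],
    [0.085,0,0,0,0],
  ],
)

```text
time_s: 17.42
tool_pos: [0.5278, -0.3191, 0.1603]
tool_rot: [[-0.771, 0.636, -0.001], [0.636, 0.771, 0.001], [0.001, -0.0, -1.0]]
ft_force: [-1.1, 0.5, -0.3]
width: 0.994
finger_force: 0.0
```

Run:
```python
from h import *
d,T,s=wrist();P=pts(d,T)
for r in rects(P,grey(d)): print("low",np.round(r[:6],1),r[6])
for r in rects(P,grey(d),.04,.06): print("up",np.round(r[:6],1),r[6])
cv2.imwrite("pics/w6.png",d["pixels"][:,:,::-1])
to(.5045,-.3003,.056,50.4)
d,T=top();P=pts(d,T)
for r in rects(P,grey(d)):
    if 90<r[2]<190 and 30<r[3]<90: print(np.round(r[:6],1),r[6])
```

```text
low [ 470.8 -272.    48.4   41.    50.4   28.3] [226, 56, 72, 62, 4333]
low [ 505.7 -300.9   48.4   38.9   50.7   28.3] [228, 125, 68, 53, 3495]
low [ 541.1 -330.2   48.3   36.    50.8   28.4] [230, 188, 64, 45, 2744]
low [ 613.3 -507.9   35.4    2.8    2.1   18.5] [154, 357, 28, 27, 198]
up [ 504.7 -300.   135.3   54.1  -39.6   49.6] [219, 48, 87, 198, 4420]
tcp [ 0.5276 -0.319   0.16  ] yaw 50.47 twist 0.001 shift now-axes [ 0.0296 -0.0003  0.1041] after-twist [ 0.0297 -0.0004  0.104 ] t 17.475 w 1.0036355251622957 f 0.0 [-0.6 -0.8 -0.5] q [ 0.11  0.47  0.49  1.73 -0.25  1.    1.57]
[ 8.236e+02  1.130e+01  1.470e+02  3.530e+01 -4.000e-01  2.960e+01] [246, 63, 13, 48, 210]
[575.1 597.4  92.4  65.9  43.5  29.7] [30, 151, 35, 38, 560]
[575.7  32.8 135.1  55.3 -66.5  23.8] [220, 150, 51, 36, 277]
[ 503.7 -299.1  134.3   54.1  -39.8   28. ] [343, 168, 44, 49, 802]
```

View pics/w6.png

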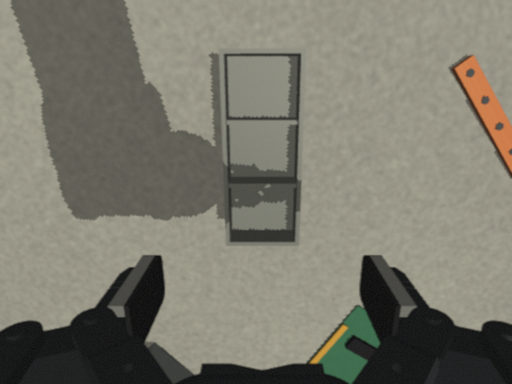

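The stacked tray spans (225–300, 53–243). Its rim is at 49.6 mm, its centre at (504.7, −300.0) mm and its axis at −39.6°, all matching the lower tray. The fuller tray hasn't moved, so I'm handing in.

```bash
python3 -c "
from plant import bot;print(bot.job_done())"
```

```text
the job is handed in; nothing more can be done
None
```

I handed the job in at about 17.5 s: the spacer stands in the fuller tray's free pocket, and the emptied tray sits squarely on the empty one, within about 1 mm; no verdict was returned.

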